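# Put the drill-press parts back in their holders

## Robot

A 6-joint arm with a two-finger parallel gripper is mounted at the origin on the work surface. World frame = base frame: x ahead of the robot, y to its left, z up, the work surface at z = 0. Lengths are in mm, angles in rad, forces in N, time in s.
With the tool pointing down it reaches from about 350 to 800 mm from the base axis. Payload 7.3 kg.
Tool frame: the origin (TCP) lies midway between the tips of the shut fingers; the grasp point (between the pads) lies env.grip_depth behind it (env.grip_depth is the distance from the TCP to the grasp point, in mm); z points along the fingers, y is the line along which they close (so a half turn about z gives the same grasp; the last joint's range is limited). The gripper opens to 85 mm and grips with 20 to 120 N. Pads are 22 mm wide; open, the fingers measure 114 mm over their backs; the gripper's body (76 mm by 85 mm) begins 54 mm behind the grasp point. The pads swing forward as they close: fully open they stand 13 mm farther back than shut.
Start: joints at [1.071, 0.342, 1.524, -0, 1.275, -0.146], TCP at [181.88, 492.508, 231.322] pointing down, gripper open.
Joint ranges: [-2.53, 2.53], [-0.77, 2.02], [0.04, 2.7], [-1, 4.14], [0.28, 2.66], [-3.11, 3.11]. Speed limits (rad/s): [2.57, 2.57, 3.14, 3.14, 3.14, 3.14].

## Interface

Orientations are given as a 3x3 rotation matrix whose columns are the frame's x, y, z axes.
In Python, from bench import env gives the robot as it stands.
- The arm moves only by the tool step_arm, never from a script. Its argument "motion" is a list of rows, each a list of 3 entries, a list of its own where there are three numbers: the finger opening in mm, from 0 to 85.4, then the shift along the tool's x, y, z in mm, then the turn about the tool's z in degrees. In form: [[hand, [x, y, z], spin], ...]. A call has 1 to 10 rows; each row shifts and turns the commanded pose from where the row before left it, along the tool's axes as they then stand; what a row does not reach is not made up. A row lasts 1/12 s, in which the tool goes at most 41.7 mm and 7.16 degrees, less where a joint would pass 70% of its speed; a pose out of reach is approached as far as the arm can. A call is refused whole if a number of a shift passes 41.7 or a number of a turn 7.16, either way. A call with a gripper value outside its range is refused whole. The fingers move at their own pace and stop on an object; "force" is the grip in N (left out, the last holds). Time passes only in rows, so rows that do not move let the fingers close. It gives the time, the measured TCP pose, the force, the opening and the grip force at its end, in the units of the state.
- env.observe(): the state, without advancing time (a new reading comes with each control period).
- env.get_image(name): name is "scene" or "top"; returns (picture, depth): 480x640x3 uint8, blue, green, red; 480x640 float32, mm along the optical axis (not along the pixel's ray), 0 where there is no reading.
- env.calibration(name): a dict with "camera_matrix" (3x3 intrinsics, pixels), "rvec" (rotation vector, rad) and "tvec" (3), from world to camera coordinates, as OpenCV has them. Camera axes: x right, y down, z forward; pixel columns grow to the right and rows downward; lengths in mm; the calibration is good to about 2 mm. A picture is of the moment at which its call begins. calibration takes no time and is no camera call.
- env.job_done(): hands the job in; it is judged then, once.
The state is a dict: "time": time; "joint_positions": joint angles; "joint_velocities": joint speeds; "tau": joint torques, N m; "position": TCP position; "eef_rot": TCP orientation; "force": force on the tool from outside, world axes, zero at the start; "torque": the same for the moment, N m; "grip_width": finger opening in mm; "grip_force": force on a finger pad.
Only numpy, scipy, OpenCV 4.12 (cv2) and the standard library are available. Lean on these libraries where they do the work, as an engineer would, in place of code of your own. Each camera call takes 0.05 s, during which the arm holds its last target. There are 200 camera calls.

## Task

Put the loose drill-press parts away: one strap clamp flat in each bay of the clamp tray, one flange nut in each bay of the nut tray with its flange down, and the drill chuck upright in the round pot, jaws up. Everything must rest on the floor of its bay or pot; set the parts down rather than dropping them, and leave the oil bottle and the screwdriver where they are.

Things in the scene. Friction and masses are not known exactly. Their poses are not given: they have to be found in the camera images.
- clamp_1: Steel strap clamp: a flat slotted bar 100 x 30 x 20 mm (x, y, z), with a 14 mm wide slot along its middle; about 0.3 kg. Lies flat. Origin at the centre of its underside, x along its length, z up. Interchangeable with the other clamp.
- clamp_2: Steel strap clamp: a flat slotted bar 100 x 30 x 20 mm (x, y, z), with a 14 mm wide slot along its middle; about 0.3 kg. Lies flat. Origin at the centre of its underside, x along its length, z up. Interchangeable with the other clamp.
- nut_1: Steel flange nut: a round flange 42 mm across and 6 mm thick at the bottom, above it a hexagon 30 mm across flats, 26 mm high in all; a dark bore shows on top (solid). About 0.14 kg. Origin at the centre of its underside, z up; flats face its x axis and every 60 degrees from it. Interchangeable with the other nut.
- nut_2: Steel flange nut: a round flange 42 mm across and 6 mm thick at the bottom, above it a hexagon 30 mm across flats, 26 mm high in all; a dark bore shows on top (solid). About 0.14 kg. Origin at the centre of its underside, z up; flats face its x axis and every 60 degrees from it. Interchangeable with the other nut.
- chuck: Steel drill chuck standing on its flat back with the tapered nose and jaws up: 42 mm diameter, 64 mm high; its straight round sleeve, for gripping, runs from 10 to 44 mm above its underside; below it the back is 36 mm across. About 0.4 kg. Origin at the centre of its underside, z up.
- clamp_tray: Clamp tray, fixed: the larger wooden tray with a dark rubber floor, 136 x 134 mm (x, y), with two long bays side by side, each 126 mm long along x and 56 mm wide, centred at y = +34 mm and y = -34 mm, a 12 mm wide rib between them. Floor 4 mm above the table, lips and rib 10 mm above the table. Origin at the centre of its underside, z up.
- nut_tray: Nut tray, fixed: the smaller wooden tray with a dark rubber floor, 74 x 148 mm (x, y), with two square bays 64 x 64 mm side by side, centred at y = +37 mm and y = -37 mm, a 10 mm wide rib between them. Floor 4 mm above the table, lips and rib 10 mm above the table. Origin at the centre of its underside, z up.
- chuck_pot: Chuck pot, fixed: round open wooden pot with a dark rubber floor, outside diameter 72 mm, inside 64 mm, rim 22 mm and floor 4 mm above the table. Origin at the centre of its underside, z up.
- oil_bottle: Bystander: standing plastic oil bottle, 48 mm diameter, 100 mm high, loose, on the left of the work. Origin at the centre of its underside.
- screwdriver: Bystander: screwdriver lying on the table on the right of the work, 180 mm long, loose. Origin under its middle, x along it towards the tip.
Mind the look-alikes: they are no part of the job. Leave any blue or turquoise look-alike of the clamp_1 alone. What is shaped like the clamp_tray but white is not meant.

How it is judged (in metres and radians):
At the end, for the whole second after the job is handed in: One clamp in each clamp-tray bay (within 16 mm of its centre along each tray axis), one nut in each nut-tray bay (14 mm), the chuck in the pot (14 mm from its axis); undersides under 8 mm above the table, tilt under 0.1 rad, right way up, released, at rest (((x of clamp_1 in the frame of clamp_tray between -0.016 and 0.016 m and y of clamp_1 in the frame of clamp_tray between 0.018 and 0.05 m and z of each of clamp_1, clamp_2 in the frame of clamp_tray below 0.008 m and angle between each of clamp_1, clamp_2's own z axis and vertical below 0.1 rad and x of clamp_2 in the frame of clamp_tray between -0.016 and 0.016 m and y of clamp_2 in the frame of clamp_tray between -0.05 and -0.018 m) or (x of clamp_2 in the frame of clamp_tray between -0.016 and 0.016 m and y of clamp_2 in the frame of clamp_tray between 0.018 and 0.05 m and z of each of clamp_2, clamp_1 in the frame of clamp_tray below 0.008 m and angle between each of clamp_2, clamp_1's own z axis and vertical below 0.1 rad and x of clamp_1 in the frame of clamp_tray between -0.016 and 0.016 m and y of clamp_1 in the frame of clamp_tray between -0.05 and -0.018 m)) and ((x of nut_1 in the frame of nut_tray between -0.014 and 0.014 m and y of nut_1 in the frame of nut_tray between 0.023 and 0.051 m and z of each of nut_1, nut_2 in the frame of nut_tray below 0.008 m and angle between each of nut_1, nut_2's own z axis and vertical below 0.1 rad and x of nut_2 in the frame of nut_tray between -0.014 and 0.014 m and y of nut_2 in the frame of nut_tray between -0.051 and -0.023 m) or (x of nut_2 in the frame of nut_tray between -0.014 and 0.014 m and y of nut_2 in the frame of nut_tray between 0.023 and 0.051 m and z of each of nut_2, nut_1 in the frame of nut_tray below 0.008 m and angle between each of nut_2, nut_1's own z axis and vertical below 0.1 rad and x of nut_1 in the frame of nut_tray between -0.014 and 0.014 m and y of nut_1 in the frame of nut_tray between -0.051 and -0.023 m)) and horizontal distance between chuck and chuck_pot below 0.014 m and z of chuck in the frame of chuck_pot below 0.008 m and angle between chuck's own z axis and vertical below 0.1 rad and linear speed of each of clamp_1, clamp_2, nut_1, nut_2, chuck below 0.02 m/s and angular speed of each of clamp_1, clamp_2, nut_1, nut_2, chuck below 0.2 rad/s and contact force between each of clamp_1, clamp_2, nut_1, nut_2, chuck and the fingers below 0.1 N); the robot touches nothing.
It fails at once if the oil bottle is shoved aside (more than 30 mm) or tipped over (distance of oil_bottle from where it was at the start of the episode above 0.03 m or angle between oil_bottle's own z axis and vertical above 0.5 rad).
It fails at once if the screwdriver is shoved aside (more than 30 mm) or tipped over (distance of screwdriver from where it was at the start of the episode above 0.03 m).
It fails at once if a part is dropped from a height or thrown: faster than 0.8 m/s out of the fingers' grip (a fall of about 33 mm) ((linear speed of clamp_1 above 0.8 m/s and contact force between clamp_1 and the fingers below 0.1 N) or (linear speed of clamp_2 above 0.8 m/s and contact force between clamp_2 and the fingers below 0.1 N) or (linear speed of nut_1 above 0.8 m/s and contact force between nut_1 and the fingers below 0.1 N) or (linear speed of nut_2 above 0.8 m/s and contact force between nut_2 and the fingers below 0.1 N) or (linear speed of chuck above 0.8 m/s and contact force between chuck and the fingers below 0.1 N)).
It also fails if it takes over 102 s, if anything falls off the work surface, if the arm or the gripper's body presses on something with over 40 N, if the wrist force passes 120 N, or if a joint passes its speed limit or range.

## Working session

There is one attempt and no reset: what is moved stays moved. The work goes in short steps, Python scripts to look and compute and a tool call to move; the robot and the scene stay as the last step left them, time stands still between calls to the robot, and variables do not carry over. Pictures are saved under pics/ and viewed, at most 14 in all, crops included, and the job is handed in when it is done.

Besides the shell and the picture viewer there is one more tool, called after "Emit:" by a JSON object that holds its "method" and its "body", one argument or row to a line. step_arm: Moves the arm, as the interface text tells. Its arguments: {"type":"object","properties":{"motion":{"type":"array"},"force":{"type":"number"}},"required":["motion"]}

```bash
mkdir -p pics; python3 - <<'E'
from bench import env
import cv2,numpy as np
for n in("top","scene"):
    p,d=env.get_image(n); cv2.imwrite(f"pics/{n}0.png",p); np.savez(f"{n}0.npz",p=p,d=d)
    c=env.calibration(n); print(n,{k:np.round(v,3).tolist() for k,v in c.items()})
s=env.observe(); print(s["time"],s["position"],np.round(s["eef_rot"],3).tolist(),s["grip_width"],env.grip_depth)
E
```

```text
top {'camera_matrix': [[471.395, 0.0, 316.571], [0.0, 471.395, 239.465], [0.0, 0.0, 1.0]], 'rvec': [2.158, -2.187, 0.134], 'tvec': [16.541, 487.904, 1044.134]}
scene {'camera_matrix': [[514.504, 0.0, 321.115], [0.0, 514.504, 236.632], [0.0, 0.0, 1.0]], 'rvec': [1.713, 1.853, -0.715], 'tvec': [21.948, -321.392, 1610.474]}
0.1 [181.71363952 492.17771601 230.71308951] [[-0.938, 0.346, -0.001], [0.346, 0.938, -0.001], [0.0, -0.001, -1.0]] 85.16797012258017 18.700000000000003
```

View pics/top0.png

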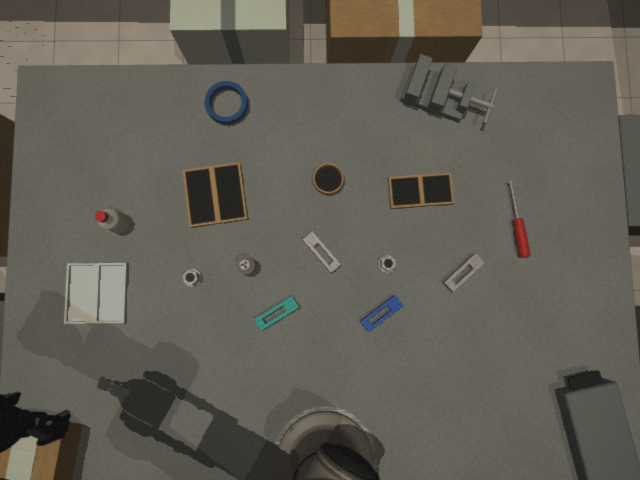

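View pics/scene0.png

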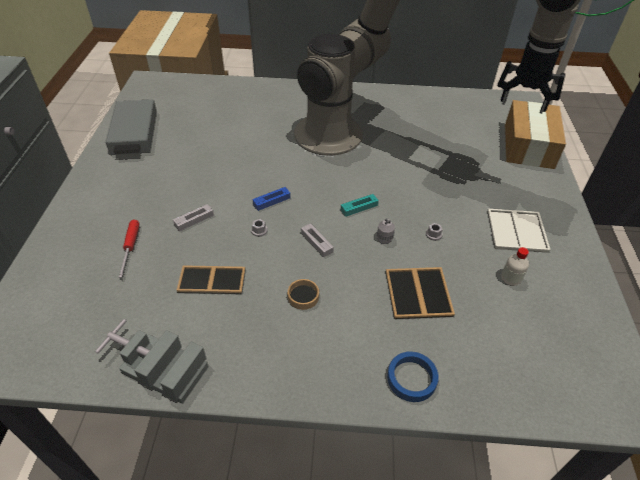

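The top view shows grey clamps at (322,252) and (464,273), nuts at (192,277) and (387,263), and the chuck at (246,265). The clamp tray is at (215,195), the pot at (328,179) and the nut tray at (421,190). The look-alikes are the blue (381,314) and turquoise (277,313) clamps and the white tray (96,293). The steel-grey clamps and the wooden tray with the dark floor fit the description. I'll confirm them in one enlarged crop.

```bash
cat > h.py <<'E'
import cv2,numpy as np
from bench import env
def ray(n,uv,z):
    c=env.calibration(n);R=cv2.Rodrigues(np.array(c["rvec"],float))[0];t=np.array(c["tvec"],float).ravel()
    K=np.array(c["camera_matrix"]);uv=np.atleast_2d(np.asarray(uv,float))
    d=np.c_[uv,np.ones(len(uv))]@np.linalg.inv(K).T@R;o=-R.T@t
    return (o+d*((z-o[2])/d[:,2])[:,None])[:,:2]
def rect(pts):
    (c,(w,h),a)=cv2.minAreaRect(pts.astype(np.float32))
    if w<h:w,h,a=h,w,a+90
    return np.round(c,1),np.round([w,h],1),round((a+90)%180-90,1) # angle of long axis from world x, deg
def blob(mask,uv,r):
    m=np.zeros_like(mask);u,v=uv;m[v-r:v+r,u-r:u+r]=mask[v-r:v+r,u-r:u+r]
    cs=cv2.findContours(m,cv2.RETR_EXTERNAL,cv2.CHAIN_APPROX_NONE)[0]
    return max(cs,key=cv2.contourArea)[:,0]
E
python3 - <<'E'
from h import *
f=np.load("top0.npz");p=f["p"]
hsv=cv2.cvtColor(p,cv2.COLOR_BGR2HSV)
wood=cv2.inRange(hsv,(8,80,80),(25,255,255)); grey=cv2.inRange(hsv,(0,0,135),(180,60,255))
for n,uv,r in(("ctray",(215,195),45),("ntray",(421,190),45),("pot",(328,179),25)):
    print(n,rect(ray("top",blob(wood,uv,r),10 if n!="pot" else 22)))
for n,uv,r,z in(("clA",(322,252),30,20),("clB",(464,273),30,20),("nutA",(192,277),16,15),("nutB",(387,263),16,15),("chuck",(246,265),18,50)):
    b=blob(grey,uv,r); print(n,rect(ray("top",b,z)),b.min(0),b.max(0))
for n,uv in(("bottle",(100,216)),("sd1",(510,183)),("sd2",(524,256))): print(n,ray("top",uv,10 if n!="bottle" else 100).round())
def crop(u,v,r):return cv2.resize(p[v-r:v+r,u-r:u+r],(260,260),interpolation=cv2.INTER_CUBIC)
cv2.imwrite("pics/crop.png",np.vstack([np.hstack([crop(322,252,28),crop(464,273,28),crop(215,195,40)]),np.hstack([crop(192,277,16),crop(387,263,16),crop(246,265,20)])]))
E
```

```text
ctray (array([599.5, 245.7]), array([137. , 135.7]), 7.6)
ntray (array([ 603.7, -235.7]), array([149.1,  75.2]), -86.7)
pot (array([631.4, -18.5]), array([70.9, 69.5]), -0.8)
clA (array([461.2,  -0.5]), array([98.1, 28.6]), 39.8) [303 232] [339 271]
clB (array([ 410.3, -325.6]), array([96.5, 28.4]), -48.9) [446 254] [483 290]
nutA (array([409.3, 298.2]), array([38.3, 29.6]), -39.7) [183 269] [199 285]
nutB (array([ 433.7, -152.2]), array([30.5, 29.4]), 43.7) [382 255] [395 270]
chuck (array([435.3, 169.3]), array([19.3, 13.4]), 49.8) [240 260] [248 268]
bottle [[536. 468.]]
sd1 [[ 618. -447.]]
sd2 [[ 445. -469.]]
```

View pics/crop.png

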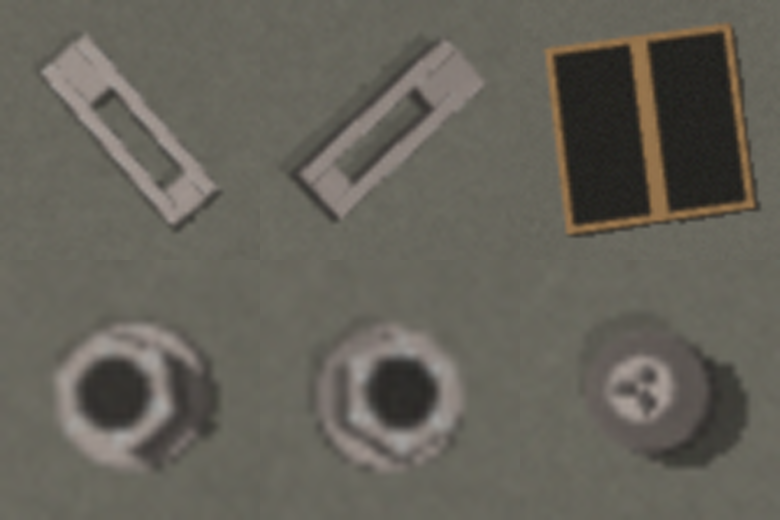

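The crops confirm the grey clamps, the two flange nuts, the chuck, and the wooden tray with the dark floor. The bores are near (189.8,277.4) and (388.5,263.1) px, and the jaws near (244.5,264.7). Nut A's flats face world ±x and nut B's face ±y.

```bash
cat >> h.py <<'E'
def go(x,y,psi):
    s=env.observe();R=np.array(s["eef_rot"]);p=np.array(s["position"])
    cur=np.degrees(np.arctan2(R[1,1],R[0,1]));spin=(cur-psi+90)%180-90;f=np.radians(cur-spin)
    d=np.array([x-p[0],y-p[1]])
    print("t",round(s["time"],2),"pos",p.round(1),"psi",round(cur,1),"spin",round(spin,1),"then tool x,y",round(d@[-np.sin(f),np.cos(f)],1),round(d@[np.cos(f),np.sin(f)],1),"grip",round(s["grip_width"],1),"F",np.round(s["force"],1),"q6",round(s["joint_positions"][5],2))
E
python3 - <<'E'
from h import *
p=np.load("top0.npz")["p"];g=cv2.cvtColor(p,cv2.COLOR_BGR2GRAY)
for n,u,v,r,z in(("nutA",190,277,6,26),("nutB",388,263,6,26)):
    w=np.clip(75-g[v-r:v+r+1,u-r:u+r+1].astype(float),0,None);yy,xx=np.mgrid[v-r:v+r+1,u-r:u+r+1]
    c=((w*xx).sum()/w.sum(),(w*yy).sum()/w.sum());print(n,np.round(c,1),ray("top",c,z).round(1))
b=ray("top",(244.5,264.7),64);print("chuck",b)
go(*ray("top",(189.8,277.2),26)[0],60)
E
```

```text
nutA [189.8 277.1] [[406.8 295.8]]
nutB [388.  262.8] [[ 433. -151.]]
chuck [[430.7863536  168.03983065]]
t 0.1 pos [181.7 492.2 230.7] psi 69.7 spin 9.7 then tool x,y -292.9 -57.7 grip 85.2 F [ 0.3 -0.3  0.2] q6 -0.15
```

Emit:
{"method": "step_arm", "body": {
  "motion": [
    [85,[0,0,20],4.85],
    [85,[0,0,20],4.85],
    [85,[-20,-4,8],0],
    [85,[-35,-7,12],0],
    [85,[-38,-7,12],0],
    [85,[-38,-7,12],0],
    [85,[-38,-7,12],0],
    [85,[-38,-7,12],0],
    [85,[-38,-8,12],0],
    [80,[-30,-6,10],0]
  ],
  "force": 50
}}

```text
time: 0.93
position: [395.1, 307.0, 100.3]
eef_rot: [[-0.866, 0.5, -0.0], [0.5, 0.866, -0.001], [0.0, -0.001, -1.0]]
force: [0.4, -0.5, -0.6]
grip_width: 79.6
grip_force: 0.0
```

```bash
python3 -c "
from h import *
go(407,296,60)"
```

```text
t 0.93 pos [395.1 307.  100.3] psi 60.0 spin -0.0 then tool x,y -15.9 -3.6 grip 79.6 F [ 0.4 -0.5 -0.6] q6 -0.54
```

Emit:
{"method": "step_arm", "body": {
  "motion": [
    [70,[-8,-2,12],0],
    [70,[-8,-2,20],0],
    [70,[0,0,25],0],
    [70,[0,0,20],0],
    [70,[0,0,10],0],
    [70,[0,0,5],0],
    [70,[0,0,0],0]
  ]
}}

```text
time: 1.52
position: [405.0, 297.6, 8.6]
eef_rot: [[-0.866, 0.499, -0.002], [0.499, 0.866, -0.001], [0.001, -0.001, -1.0]]
force: [0.2, 0.2, 0.1]
grip_width: 69.9
grip_force: 0.0
```

```bash
python3 -c "
from h import *
go(407,296,60)
for n,u,v in (('scene',434,231),('top',190,277)):
    p,d=env.get_image(n); cv2.imwrite(f'pics/a_{n}.png',cv2.resize(p[v-50:v+50,u-60:u+60],None,fx=4,fy=4))
a=[cv2.imread(f'pics/a_{n}.png') for n in ('scene','top')]
cv2.imwrite('pics/a.png',cv2.resize(np.hstack(a),(800,333)))"
```

```text
t 1.52 pos [405.  297.6   8.6] psi 60.0 spin 0.0 then tool x,y -2.5 -0.4 grip 69.9 F [0.2 0.2 0.1] q6 -0.57
```

View pics/a.png

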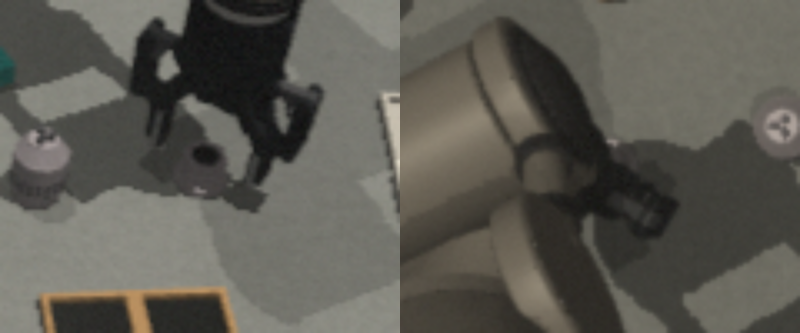

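The nut sits between the fingers, slightly toward the scene camera. I'll shift 2.5 mm and close.

Emit:
{"method": "step_arm", "body": {
  "motion": [
    [60,[-2.5,0,0],0],
    [40,[0,0,0],0],
    [25,[0,0,0],0],
    [20,[0,0,0],0],
    [20,[0,0,0],0],
    [20,[0,0,0],0],
    [20,[0,0,0],0],
    [20,[0,0,0],0]
  ],
  "force": 50
}}

```text
time: 2.28
position: [408.2, 296.8, 10.4]
eef_rot: [[-0.866, 0.5, 0.002], [0.5, 0.866, 0.001], [-0.001, 0.002, -1.0]]
force: [-1.1, 0.4, 7.9]
grip_width: 31.0
grip_force: 48.9
```

```bash
python3 -c "
from h import *
go(601.6,-198.8,60)"
```

```text
t 2.28 pos [408.2 296.8  10.4] psi 60.0 spin 0.0 then tool x,y -415.3 -332.5 grip 31.0 F [-1.1  0.4  7.9] q6 -0.57
```

Emit:
{"method": "step_arm", "body": {
  "motion": [
    [20,[0,0,-10],0],
    [20,[0,0,-25],0],
    [20,[-5,-4,-30],0],
    [20,[-15,-12,-20],0],
    [20,[-25,-20,-5],0],
    [20,[-30,-24,0],0],
    [20,[-30,-24,0],0],
    [20,[-30,-24,0],0],
    [20,[-30,-24,0],0],
    [20,[-30,-24,0],0]
  ]
}}

```text
time: 3.12
position: [498.9, 62.2, 100.1]
eef_rot: [[-0.866, 0.499, 0.0], [0.499, 0.866, 0.0], [-0.0, 0.0, -1.0]]
force: [1.5, 1.2, -1.4]
grip_width: 31.1
grip_force: 49.8
```

Emit:
{"method": "step_arm", "body": {
  "motion": [
    [20,[-30,-24,0],0],
    [20,[-30,-24,0],0],
    [20,[-30,-24,0],0],
    [20,[-30,-24,0],0],
    [20,[-30,-24,0],0],
    [20,[-30,-24,0],0],
    [20,[-22,-18,10],0],
    [20,[-12,-10,10],0],
    [20,[0,0,5],0],
    [20,[0,0,0],0]
  ]
}}

```text
time: 3.95
position: [596.9, -192.1, 72.9]
eef_rot: [[-0.865, 0.501, -0.003], [0.501, 0.865, 0.002], [0.003, -0.0, -1.0]]
force: [-0.5, 0.4, -1.2]
grip_width: 30.9
grip_force: 49.8
```

```bash
python3 -c "
from h import *
go(601.6,-198.8,60)"
```

```text
t 3.95 pos [ 596.9 -192.1   72.9] psi 59.9 spin -0.1 then tool x,y -7.4 -3.5 grip 30.9 F [-0.5  0.4 -1.2] q6 -1.48
```

Emit:
{"method": "step_arm", "body": {
  "motion": [
    [20,[-4,-2,10],0],
    [20,[-3.5,-1.5,15],0],
    [20,[0,0,15],0],
    [20,[0,0,10],0],
    [20,[0,0,4],0],
    [20,[0,0,2],0],
    [20,[0,0,1],0],
    [20,[0,0,1],0]
  ]
}}

```text
time: 4.62
position: [603.3, -198.7, 16.8]
eef_rot: [[-0.866, 0.499, 0.001], [0.499, 0.866, -0.0], [-0.001, 0.0, -1.0]]
force: [1.3, 0.4, -0.9]
grip_width: 31.5
grip_force: 49.8
```

```bash
python3 -c "
from h import *
go(601.6,-198.8,60)"
```

```text
t 4.62 pos [ 603.3 -198.7   16.8] psi 60.0 spin 0.0 then tool x,y 1.4 -0.9 grip 31.5 F [ 1.3  0.4 -0.9] q6 -1.49
```

Emit:
{"method": "step_arm", "body": {
  "motion": [
    [20,[0,0,1],0],
    [20,[0,0,1],0],
    [20,[0,0,1],0],
    [20,[0,0,0],0]
  ]
}}

```text
time: 4.95
position: [603.2, -198.9, 14.5]
eef_rot: [[-0.866, 0.5, 0.001], [0.5, 0.866, -0.0], [-0.001, 0.0, -1.0]]
force: [-2.6, 1.4, 5.1]
grip_width: 31.5
grip_force: 50.3
```

Emit:
{"method": "step_arm", "body": {
  "motion": [
    [40,[0,0,0],0],
    [50,[0,0,0],0],
    [50,[0,0,-2],0],
    [50,[0,0,-10],0],
    [50,[0,0,-25],0],
    [50,[0,0,-30],0],
    [50,[0,0,-20],0],
    [70,[0,0,0],0]
  ]
}}

```text
time: 5.62
position: [605.6, -199.9, 106.4]
eef_rot: [[-0.866, 0.499, 0.009], [0.499, 0.866, -0.004], [-0.01, 0.001, -1.0]]
force: [0.5, -1.0, 0.8]
grip_width: 60.6
grip_force: 0.0
```

```bash
python3 -c "
from h import *
go(410,-325.6,41.1)
p,d=env.get_image('top'); p=p[140:310,330:530]; cv2.imwrite('pics/b.png',cv2.resize(p,None,fx=3.5,fy=3.5))"
```

```text
t 5.62 pos [ 605.6 -199.9  106.4] psi 60.0 spin 18.9 then tool x,y 33.9 -230.0 grip 60.6 F [ 0.5 -1.   0.8] q6 -1.49
```

View pics/b.png

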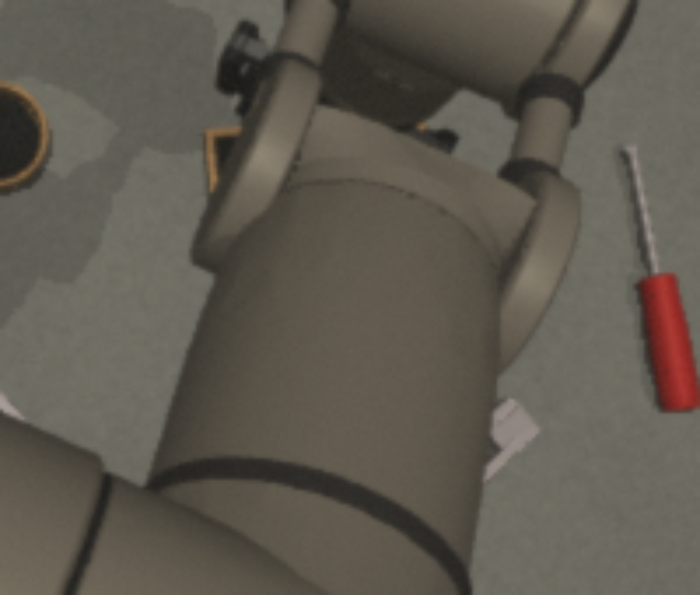

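The arm hides the nut tray, so I'll check it later and fetch clamp B now.

Emit:
{"method": "step_arm", "body": {
  "motion": [
    [70,[0,0,0],6.3],
    [70,[0,0,0],6.3],
    [70,[0,0,0],6.3],
    [70,[3,-20,0],0],
    [70,[5,-35,0],0],
    [70,[6,-40,0],0],
    [70,[6,-40,0],0],
    [70,[6,-40,10],0],
    [70,[5,-32,15],0],
    [70,[3,-23,15],0]
  ]
}}

```text
time: 6.5
position: [404.5, -325.2, 59.7]
eef_rot: [[-0.657, 0.754, -0.001], [0.754, 0.657, 0.0], [0.001, -0.0, -1.0]]
force: [0.1, -0.6, -0.4]
grip_width: 69.6
grip_force: 0.0
```

```bash
python3 -c "
from h import *
go(410,-325.6,41.1)"
```

```text
t 6.5 pos [ 404.5 -325.2   59.7] psi 41.0 spin -0.1 then tool x,y -3.9 3.9 grip 69.6 F [ 0.1 -0.6 -0.4] q6 -1.54
```

Emit:
{"method": "step_arm", "body": {
  "motion": [
    [70,[-3,3,12],0],
    [70,[0,0,20],0],
    [60,[0,0,13],0],
    [50,[0,0,6],0],
    [40,[0,0,0],0],
    [20,[0,0,0],0],
    [20,[0,0,0],0],
    [20,[0,0,0],0],
    [20,[0,0,0],0]
  ],
  "force": 60
}}

```text
time: 7.25
position: [411.8, -324.7, 9.7]
eef_rot: [[-0.658, 0.753, 0.001], [0.753, 0.658, -0.001], [-0.001, 0.0, -1.0]]
force: [-0.2, -0.7, -2.7]
grip_width: 28.2
grip_force: 60.5
```

```bash
python3 -c "
from h import *
go(595,279.4,97.6)"
```

```text
t 7.25 pos [ 411.8 -324.7    9.7] psi 41.1 spin -56.5 then tool x,y -261.5 574.6 grip 28.2 F [-0.2 -0.7 -2.7] q6 -1.53
```

Emit:
{"method": "step_arm", "body": {
  "motion": [
    [20,[0,0,-5],0],
    [20,[0,0,-10],0],
    [20,[0,0,-15],-7],
    [20,[0,0,-20],-7],
    [20,[0,0,-20],-7],
    [20,[0,0,-15],-7],
    [20,[0,0,-10],-7],
    [20,[0,0,0],-7],
    [20,[0,0,0],-7],
    [20,[0,0,0],-7]
  ]
}}

```text
time: 8.08
position: [411.6, -324.8, 105.7]
eef_rot: [[-0.991, -0.13, 0.001], [-0.13, 0.991, -0.001], [-0.001, -0.001, -1.0]]
force: [0.1, -0.6, -2.0]
grip_width: 28.4
grip_force: 60.6
```

```bash
python3 -c "
from h import *
go(595,279.4,97.6)
p,d=env.get_image('scene'); cv2.imwrite('pics/c.png',p)"
```

```text
t 8.08 pos [ 411.6 -324.8  105.7] psi 97.5 spin -0.1 then tool x,y -261.7 574.7 grip 28.4 F [ 0.1 -0.6 -2. ] q6 -2.52
```

View pics/c.png

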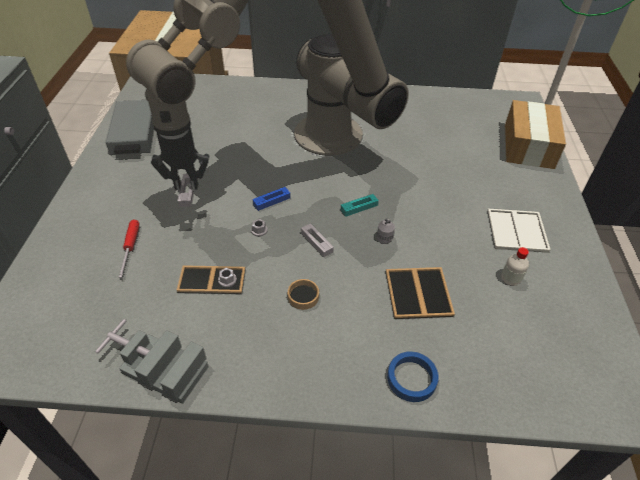

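Nut A rests well in its bay, seen at (227,277), and clamp B is held level. I'll carry it to the clamp tray.

Emit:
{"method": "step_arm", "body": {
  "motion": [
    [20,[-5,11,0],0],
    [20,[-11,24,0],0],
    [20,[-16,35,0],0],
    [20,[-16,35,0],0],
    [20,[-16,35,0],0],
    [20,[-16,35,0],0],
    [20,[-16,35,0],0],
    [20,[-16,35,0],0],
    [20,[-16,35,0],0],
    [20,[-16,35,0],0]
  ]
}}

```text
time: 8.97
position: [515.2, 8.4, 104.9]
eef_rot: [[-0.993, -0.12, 0.0], [-0.12, 0.993, 0.0], [-0.0, 0.0, -1.0]]
force: [1.1, -0.2, -2.9]
grip_width: 28.3
grip_force: 60.6
```

Emit:
{"method": "step_arm", "body": {
  "motion": [
    [20,[-16,35,0],0],
    [20,[-16,35,0],0],
    [20,[-16,35,0],0],
    [20,[-16,35,0],0],
    [20,[-16,35,0],0],
    [20,[-16,35,0],0],
    [20,[-12,26,10],0],
    [20,[-6,13,15],0],
    [20,[0,0,15],0],
    [20,[0,0,5],0]
  ]
}}

```text
time: 9.8
position: [595.3, 268.4, 56.9]
eef_rot: [[-0.992, -0.123, -0.004], [-0.123, 0.992, -0.001], [0.004, -0.001, -1.0]]
force: [-0.8, -0.4, -3.1]
grip_width: 28.2
grip_force: 60.5
```

```bash
python3 -c "
from h import *
go(595,279.4,97.6)"
```

```text
t 9.8 pos [595.3 268.4  56.9] psi 97.0 spin -0.6 then tool x,y -1.1 10.9 grip 28.2 F [-0.8 -0.4 -3.1] q6 -1.39
```

Emit:
{"method": "step_arm", "body": {
  "motion": [
    [20,[0,6,8],-0.6],
    [20,[0,5,12],0],
    [20,[0,0,12],0],
    [20,[0,0,5],0],
    [20,[0,0,2],0],
    [20,[0,0,1],0],
    [20,[0,0,1],0],
    [20,[0,0,1],0],
    [20,[0,0,0],0]
  ]
}}

```text
time: 10.55
position: [596.4, 277.8, 17.7]
eef_rot: [[-0.991, -0.134, 0.001], [-0.134, 0.991, 0.0], [-0.001, 0.0, -1.0]]
force: [-0.9, -0.8, -2.0]
grip_width: 28.0
grip_force: 60.5
```

```bash
python3 -c "
from h import *
go(595,279.4,97.6)"
```

```text
t 10.55 pos [596.4 277.8  17.7] psi 97.7 spin 0.1 then tool x,y 1.2 1.8 grip 28.0 F [-0.9 -0.8 -2. ] q6 -1.39
```

Emit:
{"method": "step_arm", "body": {
  "motion": [
    [20,[0,1,1],0],
    [20,[0,0,1],0],
    [20,[0,0,1],0],
    [20,[0,0,1],0],
    [20,[0,0,0],0]
  ]
}}

```text
time: 10.97
position: [596.0, 278.9, 13.4]
eef_rot: [[-0.991, -0.135, 0.0], [-0.135, 0.991, 0.0], [-0.0, 0.0, -1.0]]
force: [0.2, -0.1, -1.3]
grip_width: 28.2
grip_force: 60.7
```

Emit:
{"method": "step_arm", "body": {
  "motion": [
    [20,[0,0,0.7],0],
    [20,[0,0,0.7],0],
    [20,[0,0,0],0]
  ]
}}

```text
time: 11.22
position: [596.0, 278.9, 13.4]
eef_rot: [[-0.991, -0.135, 0.001], [-0.135, 0.991, 0.0], [-0.001, 0.0, -1.0]]
force: [-4.2, -1.4, 7.6]
grip_width: 28.2
grip_force: 61.7
```

Contact with the floor. I'll release, lift and look.

Emit:
{"method": "step_arm", "body": {
  "motion": [
    [35,[0,0,0],0],
    [45,[0,0,0],0],
    [45,[0,0,-2],0],
    [45,[0,0,-10],0],
    [45,[0,0,-25],0],
    [55,[0,0,-30],0],
    [65,[0,0,-20],0],
    [70,[0,0,0],0]
  ]
}}

```text
time: 11.88
position: [598.8, 279.9, 105.2]
eef_rot: [[-0.991, -0.135, 0.01], [-0.135, 0.991, 0.003], [-0.01, 0.002, -1.0]]
force: [0.9, 0.4, 0.7]
grip_width: 69.8
grip_force: 0.0
```

```bash
python3 -c "
from h import *
go(431,168,97.6)
p,d=env.get_image('scene'); cv2.imwrite('pics/d.png',cv2.resize(p[150:350,300:580],None,fx=2.8,fy=2.8))"
```

```text
t 11.88 pos [598.8 279.9 105.2] psi 97.7 spin 0.1 then tool x,y 181.2 -88.7 grip 69.8 F [0.9 0.4 0.7] q6 -1.38
```

View pics/d.png

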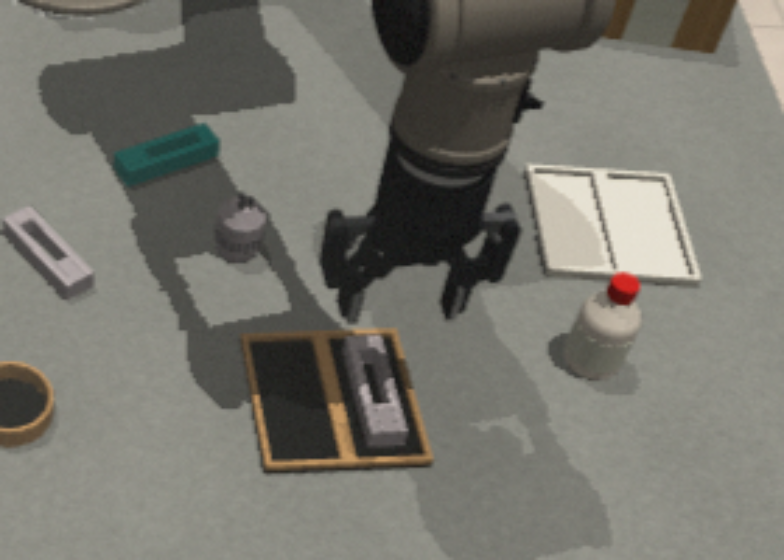

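Clamp B lies flat in the +y bay. Next is the chuck.

Emit:
{"method": "step_arm", "body": {
  "motion": [
    [75,[10,-5,0],0],
    [75,[22,-11,0],0],
    [75,[33,-16,0],0],
    [75,[35,-17,0],0],
    [75,[33,-16,0],0],
    [75,[26,-13,0],0],
    [75,[14,-7,0],0],
    [75,[7,-4,0],0],
    [75,[0,0,0],0]
  ]
}}

```text
time: 12.68
position: [428.3, 165.8, 98.7]
eef_rot: [[-0.991, -0.134, -0.001], [-0.134, 0.991, -0.0], [0.001, -0.0, -1.0]]
force: [0.5, 0.1, -0.3]
grip_width: 74.8
grip_force: 0.0
```

```bash
python3 -c "
from h import *
go(431,168,97.6)"
```

```text
t 12.68 pos [428.3 165.8  98.7] psi 97.7 spin 0.1 then tool x,y -2.9 1.8 grip 74.8 F [ 0.5  0.1 -0.3] q6 -1.5
```

Emit:
{"method": "step_arm", "body": {
  "motion": [
    [75,[-3,2,12],0],
    [75,[0,0,20],0],
    [75,[0,0,22],0],
    [75,[0,0,13],0],
    [75,[0,0,7],0],
    [60,[0,0,0],0],
    [45,[0,0,0],0],
    [30,[0,0,0],0],
    [30,[0,0,0],0],
    [30,[0,0,0],0]
  ]
}}

```text
time: 13.52
position: [433.3, 169.3, 25.9]
eef_rot: [[-0.991, -0.135, 0.003], [-0.135, 0.991, 0.001], [-0.003, 0.0, -1.0]]
force: [0.7, 0.3, 3.5]
grip_width: 39.9
grip_force: 61.4
```

```bash
python3 -c "
from h import *
go(631.4,-18.5,97.6)"
```

```text
t 13.52 pos [433.3 169.3  25.9] psi 97.7 spin 0.1 then tool x,y -171.6 -212.3 grip 39.9 F [0.7 0.3 3.5] q6 -1.5
```

Emit:
{"method": "step_arm", "body": {
  "motion": [
    [30,[0,0,-5],0],
    [30,[0,0,-15],0],
    [30,[0,0,-20],0],
    [30,[-6,-8,-15],0],
    [30,[-15,-19,-5],0],
    [30,[-23,-28,0],0],
    [30,[-23,-28,0],0],
    [30,[-23,-28,0],0],
    [30,[-23,-28,0],0],
    [30,[-23,-28,0],0]
  ]
}}

```text
time: 14.35
position: [589.8, 20.2, 84.8]
eef_rot: [[-0.991, -0.134, -0.001], [-0.134, 0.991, 0.0], [0.001, 0.0, -1.0]]
force: [0.4, 0.5, -4.5]
grip_width: 39.8
grip_force: 61.5
```

Emit:
{"method": "step_arm", "body": {
  "motion": [
    [30,[-19,-24,0],0],
    [30,[-12,-14,0],0],
    [30,[-4,-6,0],0],
    [30,[0,0,0],0],
    [30,[0,0,0],0]
  ]
}}

```text
time: 14.77
position: [628.8, -16.8, 84.3]
eef_rot: [[-0.991, -0.134, -0.002], [-0.134, 0.991, 0.001], [0.002, 0.001, -1.0]]
force: [-0.5, 0.6, -5.3]
grip_width: 39.8
grip_force: 61.6
```

```bash
python3 -c "
from h import *
go(631.4,-18.5,97.6)"
```

```text
t 14.77 pos [628.8 -16.8  84.3] psi 97.7 spin 0.1 then tool x,y -2.3 -2.1 grip 39.8 F [-0.5  0.6 -5.3] q6 -1.85
```

Aligned with the pot. The floor contact should come at TCP z of about 29.9.

Emit:
{"method": "step_arm", "body": {
  "motion": [
    [30,[-2,-2,10],0],
    [30,[0,0,15],0],
    [30,[0,0,15],0],
    [30,[0,0,7],0],
    [30,[0,0,3],0],
    [30,[0,0,1],0],
    [30,[0,0,1],0],
    [30,[0,0,1],0],
    [30,[0,0,0],0]
  ]
}}

```text
time: 15.52
position: [632.7, -18.9, 32.5]
eef_rot: [[-0.991, -0.135, 0.001], [-0.135, 0.991, -0.0], [-0.001, -0.0, -1.0]]
force: [0.0, -0.6, -3.6]
grip_width: 39.9
grip_force: 61.6
```

Emit:
{"method": "step_arm", "body": {
  "motion": [
    [30,[0,0,0.7],0],
    [30,[0,0,0.7],0],
    [30,[0,0,0],0]
  ]
}}

```text
time: 15.77
position: [632.4, -19.0, 30.6]
eef_rot: [[-0.991, -0.134, 0.0], [-0.134, 0.991, 0.0], [-0.0, 0.0, -1.0]]
force: [0.6, -0.4, -4.3]
grip_width: 39.7
grip_force: 61.6
```

Emit:
{"method": "step_arm", "body": {
  "motion": [
    [30,[0,0,0.7],0],
    [30,[0,0,0.7],0],
    [30,[0,0,0],0]
  ]
}}

```text
time: 16.02
position: [632.5, -19.0, 30.0]
eef_rot: [[-0.991, -0.135, 0.001], [-0.135, 0.991, -0.0], [-0.001, -0.0, -1.0]]
force: [-2.3, 0.5, 3.6]
grip_width: 39.9
grip_force: 62.3
```

Emit:
{"method": "step_arm", "body": {
  "motion": [
    [50,[0,0,0],0],
    [60,[0,0,0],0],
    [65,[0,0,-3],0],
    [70,[0,0,-10],0],
    [70,[0,0,-25],0],
    [70,[0,0,-30],0],
    [70,[0,0,-15],0],
    [70,[0,0,0],0]
  ]
}}

```text
time: 16.68
position: [635.0, -19.3, 117.6]
eef_rot: [[-0.991, -0.135, 0.009], [-0.135, 0.991, -0.001], [-0.009, -0.002, -1.0]]
force: [0.7, -0.1, -0.0]
grip_width: 69.8
grip_force: 0.0
```

```bash
python3 -c "
from h import *
go(433,-151,90)"
```

```text
t 16.68 pos [635.  -19.3 117.6] psi 97.7 spin 7.7 then tool x,y 202.0 -131.7 grip 69.8 F [ 0.7 -0.1 -0. ] q6 -1.86
```

Emit:
{"method": "step_arm", "body": {
  "motion": [
    [70,[0,0,0],3.9],
    [70,[5,-3,0],3.8],
    [70,[18,-12,0],0],
    [70,[30,-19,0],0],
    [70,[33,-22,5],0],
    [70,[33,-22,10],0],
    [70,[33,-22,10],0],
    [70,[26,-17,10],0],
    [70,[14,-9,10],0],
    [70,[7,-5,10],0]
  ]
}}

```text
time: 17.52
position: [431.3, -151.2, 56.8]
eef_rot: [[-1.0, 0.002, -0.001], [0.002, 1.0, 0.0], [0.001, 0.0, -1.0]]
force: [-0.6, 0.1, -0.3]
grip_width: 69.6
grip_force: 0.0
```

```bash
python3 -c "
from h import *
go(433,-151,90)"
```

```text
t 17.52 pos [ 431.3 -151.2   56.8] psi 89.9 spin -0.1 then tool x,y -1.7 0.2 grip 69.6 F [-0.6  0.1 -0.3] q6 -2.07
```

Emit:
{"method": "step_arm", "body": {
  "motion": [
    [70,[-1,0,12],0],
    [65,[0,0,18],0],
    [60,[0,0,10],0],
    [50,[0,0,5],0],
    [40,[0,0,1],0],
    [20,[0,0,0],0],
    [20,[0,0,0],0],
    [20,[0,0,0],0],
    [20,[0,0,0],0]
  ],
  "force": 50
}}

```text
time: 18.27
position: [434.9, -150.4, 11.5]
eef_rot: [[-1.0, -0.001, 0.001], [-0.001, 1.0, -0.0], [-0.001, -0.0, -1.0]]
force: [0.0, 0.0, -1.8]
grip_width: 29.1
grip_force: 49.4
```

```bash
python3 -c "
from h import *
go(605.8,-272.6,90)"
```

```text
t 18.27 pos [ 434.9 -150.4   11.5] psi 90.0 spin 0.0 then tool x,y -170.9 -122.2 grip 29.1 F [ 0.   0.  -1.8] q6 -2.07
```

Emit:
{"method": "step_arm", "body": {
  "motion": [
    [20,[0,0,-10],0],
    [20,[0,0,-20],0],
    [20,[-5,-4,-20],0],
    [20,[-14,-10,-10],0],
    [20,[-25,-18,0],0],
    [20,[-30,-21,0],0],
    [20,[-30,-21,0],0],
    [20,[-30,-21,0],0],
    [20,[-22,-16,0],0],
    [20,[-11,-8,0],0]
  ]
}}

```text
time: 19.1
position: [604.0, -271.4, 71.1]
eef_rot: [[-1.0, -0.0, 0.002], [-0.0, 1.0, -0.001], [-0.002, -0.001, -1.0]]
force: [-1.1, -0.3, -1.4]
grip_width: 29.1
grip_force: 49.6
```

```bash
python3 -c "
from h import *
go(605.8,-272.6,90)"
```

```text
t 19.1 pos [ 604.  -271.4   71.1] psi 90.0 spin 0.0 then tool x,y -1.8 -1.2 grip 29.1 F [-1.1 -0.3 -1.4] q6 -2.11
```

Emit:
{"method": "step_arm", "body": {
  "motion": [
    [20,[0,0,12],0],
    [20,[0,0,20],0],
    [20,[0,0,13],0],
    [20,[0,0,5],0],
    [20,[0,0,1.5],0],
    [20,[0,0,1],0],
    [20,[0,0,1],0],
    [20,[0,0,0],0]
  ]
}}

```text
time: 19.77
position: [602.0, -269.4, 18.4]
eef_rot: [[-1.0, -0.001, 0.001], [-0.001, 1.0, -0.001], [-0.001, -0.001, -1.0]]
force: [0.0, -1.0, -1.9]
grip_width: 28.9
grip_force: 49.6
```

Emit:
{"method": "step_arm", "body": {
  "motion": [
    [20,[0,0,0.7],0],
    [20,[0,0,0.7],0],
    [20,[0,0,0],0]
  ]
}}

```text
time: 20.02
position: [601.8, -269.3, 16.4]
eef_rot: [[-1.0, -0.001, 0.0], [-0.001, 1.0, -0.0], [-0.0, -0.0, -1.0]]
force: [0.1, 0.1, -2.4]
grip_width: 28.6
grip_force: 49.6
```

Emit:
{"method": "step_arm", "body": {
  "motion": [
    [20,[-3,-3,0],0],
    [20,[0,0,0.7],0],
    [20,[0,0,0.8],0],
    [20,[0,0,0.5],0],
    [20,[0,0,0],0]
  ]
}}

```text
time: 20.43
position: [605.2, -272.8, 15.3]
eef_rot: [[-1.0, -0.0, 0.002], [-0.0, 1.0, -0.001], [-0.002, -0.001, -1.0]]
force: [-0.9, -0.2, 5.4]
grip_width: 28.8
grip_force: 50.3
```

Contact at the expected height; releasing.

Emit:
{"method": "step_arm", "body": {
  "motion": [
    [40,[0,0,0],0],
    [50,[0,0,0],0],
    [50,[0,0,-2],0],
    [50,[0,0,-10],0],
    [50,[0,0,-25],0],
    [60,[0,0,-30],0],
    [70,[0,0,-20],0],
    [70,[0,0,0],0]
  ]
}}

```text
time: 21.1
position: [607.3, -273.7, 107.5]
eef_rot: [[-1.0, -0.001, 0.009], [-0.001, 1.0, -0.005], [-0.009, -0.005, -1.0]]
force: [0.0, -0.6, 0.8]
grip_width: 70.2
grip_force: 0.0
```

```bash
python3 -c "
from h import *
go(461.2,-0.5,129.8)"
```

```text
t 21.1 pos [ 607.3 -273.7  107.5] psi 90.0 spin -39.8 then tool x,y -62.7 303.4 grip 70.2 F [ 0.  -0.6  0.8] q6 -2.11
```

Emit:
{"method": "step_arm", "body": {
  "motion": [
    [70,[0,0,0],-6.6],
    [70,[0,0,0],-6.6],
    [70,[0,0,0],-6.6],
    [70,[0,0,0],-6.7],
    [70,[0,0,0],-6.7],
    [70,[0,0,0],-6.6],
    [70,[-2,12,0],0],
    [70,[-5,26,0],0],
    [70,[-8,37,0],0],
    [70,[-8,39,0],0]
  ]
}}

```text
time: 21.93
position: [548.5, -169.6, 100.8]
eef_rot: [[-0.769, -0.639, 0.0], [-0.639, 0.769, 0.0], [-0.0, 0.0, -1.0]]
force: [0.4, 0.5, -0.6]
grip_width: 69.8
grip_force: 0.0
```

Emit:
{"method": "step_arm", "body": {
  "motion": [
    [70,[-8,39,0],0],
    [70,[-8,39,0],0],
    [70,[-8,39,0],0],
    [70,[-8,34,10],0],
    [70,[-5,22,15],0],
    [70,[-3,14,15],0],
    [70,[0,0,10],0]
  ]
}}

```text
time: 22.52
position: [457.7, 1.8, 50.4]
eef_rot: [[-0.766, -0.643, -0.003], [-0.643, 0.766, 0.001], [0.001, 0.002, -1.0]]
force: [0.5, -0.9, 0.1]
grip_width: 69.8
grip_force: 0.0
```

```bash
python3 -c "
from h import *
go(461.2,-0.5,129.8)"
```

```text
t 22.52 pos [457.7   1.8  50.4] psi 130.0 spin 0.2 then tool x,y -1.2 -4.0 grip 69.8 F [ 0.5 -0.9  0.1] q6 -2.43
```

Emit:
{"method": "step_arm", "body": {
  "motion": [
    [70,[-1,-2,12],0],
    [65,[0,0,16],0],
    [60,[0,0,9],0],
    [50,[0,0,4],0],
    [40,[0,0,0],0],
    [20,[0,0,0],0],
    [20,[0,0,0],0],
    [20,[0,0,0],0],
    [20,[0,0,0],0]
  ],
  "force": 60
}}

```text
time: 23.27
position: [462.5, -1.7, 10.7]
eef_rot: [[-0.768, -0.64, 0.001], [-0.64, 0.768, -0.0], [-0.001, -0.001, -1.0]]
force: [-1.4, 0.0, 2.5]
grip_width: 28.2
grip_force: 60.1
```

```bash
python3 -c "
from h import *
go(604,212,97.6)"
```

```text
t 23.27 pos [462.5  -1.7  10.7] psi 129.8 spin 32.2 then tool x,y -168.5 193.1 grip 28.2 F [-1.4  0.   2.5] q6 -2.44
```

Emit:
{"method": "step_arm", "body": {
  "motion": [
    [20,[0,0,-6],0],
    [20,[0,0,-14],0],
    [20,[0,0,-20],6.4],
    [20,[0,0,-20],6.5],
    [20,[0,0,-10],6.5],
    [20,[0,0,0],6.4],
    [20,[0,0,0],6.4],
    [20,[-8,9,0],0],
    [20,[-17,19,0],0],
    [20,[-24,28,0],0]
  ]
}}

```text
time: 24.1
position: [503.2, 60.0, 80.4]
eef_rot: [[-0.991, -0.132, -0.001], [-0.132, 0.991, -0.0], [0.001, -0.0, -1.0]]
force: [2.2, -0.3, -4.2]
grip_width: 28.0
grip_force: 59.9
```

Emit:
{"method": "step_arm", "body": {
  "motion": [
    [20,[-25,28,0],0],
    [20,[-25,28,0],0],
    [20,[-25,28,0],0],
    [20,[-22,27,0],0],
    [20,[-14,16,0],0],
    [20,[-8,10,0],0],
    [20,[0,0,10],0],
    [20,[0,0,10],0]
  ]
}}

```text
time: 24.77
position: [603.0, 212.9, 59.4]
eef_rot: [[-0.991, -0.136, 0.0], [-0.136, 0.991, 0.0], [-0.0, 0.0, -1.0]]
force: [-0.0, -0.2, -4.1]
grip_width: 28.2
grip_force: 60.0
```

```bash
python3 -c "
from h import *
go(604,212,97.6)"
```

```text
t 24.77 pos [603.  212.9  59.4] psi 97.8 spin 0.2 then tool x,y -0.8 -1.0 grip 28.2 F [-0.  -0.2 -4.1] q6 -1.49
```

Emit:
{"method": "step_arm", "body": {
  "motion": [
    [20,[-1,-1,8],0],
    [20,[0,0,14],0],
    [20,[0,0,12],0],
    [20,[0,0,5],0],
    [20,[0,0,1.5],0],
    [20,[0,0,1],0],
    [20,[0,0,1],0],
    [20,[0,0,0.7],0],
    [20,[0,0,0],0]
  ]
}}

```text
time: 25.52
position: [604.6, 211.1, 17.5]
eef_rot: [[-0.991, -0.133, 0.001], [-0.133, 0.991, 0.0], [-0.001, 0.0, -1.0]]
force: [-0.5, 0.5, -4.0]
grip_width: 27.8
grip_force: 60.0
```

Emit:
{"method": "step_arm", "body": {
  "motion": [
    [20,[0,0,0.7],0],
    [20,[0,0,0.7],0],
    [20,[0,0,0],0]
  ]
}}

```text
time: 25.77
position: [604.3, 211.1, 15.7]
eef_rot: [[-0.991, -0.133, 0.0], [-0.133, 0.991, 0.0], [-0.0, 0.0, -1.0]]
force: [-0.3, 0.3, -4.0]
grip_width: 27.8
grip_force: 60.0
```

Emit:
{"method": "step_arm", "body": {
  "motion": [
    [20,[0,0,0.7],0],
    [20,[0,0,0.7],0],
    [20,[0,0,0.5],0],
    [20,[0,0,0],0]
  ]
}}

```text
time: 26.1
position: [604.4, 211.1, 14.8]
eef_rot: [[-0.991, -0.133, 0.001], [-0.133, 0.991, 0.0], [-0.001, 0.0, -1.0]]
force: [-3.2, -0.4, 4.9]
grip_width: 28.1
grip_force: 60.9
```

Contact. I'll release, rise, and back off toward the base so the top view is clear.

Emit:
{"method": "step_arm", "body": {
  "motion": [
    [35,[0,0,0],0],
    [45,[0,0,0],0],
    [45,[0,0,-2],0],
    [45,[0,0,-10],0],
    [45,[0,0,-25],0],
    [45,[0,0,-35],0],
    [45,[15,0,-35],0],
    [45,[30,0,-20],0],
    [45,[35,0,-10],0],
    [45,[35,0,0],0]
  ]
}}

```text
time: 26.93
position: [490.9, 196.0, 154.3]
eef_rot: [[-0.991, -0.133, 0.007], [-0.133, 0.991, 0.002], [-0.007, 0.001, -1.0]]
force: [0.1, 0.1, 0.5]
grip_width: 45.0
grip_force: 0.0
```

Emit:
{"method": "step_arm", "body": {
  "motion": [
    [45,[35,0,0],0],
    [45,[35,0,0],0],
    [45,[25,0,0],0],
    [45,[10,0,0],0],
    [45,[0,0,0],0],
    [45,[0,0,0],0]
  ]
}}

```text
time: 27.43
position: [387.7, 182.2, 151.7]
eef_rot: [[-0.991, -0.133, 0.003], [-0.133, 0.991, 0.001], [-0.003, 0.0, -1.0]]
force: [-0.2, -0.0, -0.2]
grip_width: 44.8
grip_force: 0.0
```

```bash
python3 - <<'E'
from h import *
a,_=env.get_image('top');b,_=env.get_image('scene')
cv2.imwrite('pics/e.png',np.vstack([cv2.resize(a[150:240,90:550],(800,157)),cv2.resize(b[210:350,100:560],(800,243))]))
hsv=cv2.cvtColor(a,cv2.COLOR_BGR2HSV);wood=cv2.inRange(hsv,(8,80,80),(25,255,255));grey=cv2.inRange(hsv,(0,0,110),(180,60,255))
def tr(c,T,deg):
    t=np.radians(deg);d=np.array(c)-T;return np.round([d@[np.cos(t),np.sin(t)],d@[-np.sin(t),np.cos(t)]],1)
n,k=cv2.connectedComponents(grey)[:2]
nn,lab,st,ce=cv2.connectedComponentsWithStats(grey)
for i in range(1,nn):
    u,v=ce[i]
    if st[i,4]>25 and 183<u<460 and 160<v<228 and st[i,4]<1500:
        pts=np.argwhere(lab==i)[:,::-1]
        r=rect(ray("top",pts,24 if u<260 else 30 if u>370 else 60))
        print(ce[i].round(),st[i,4],*r,tr(r[0],[599.5,245.7],7.6) if u<260 else tr(r[0],[603.7,-235.7],3.3) if u>370 else r[0]-[631.4,-18.5])
E
```

```text
[281. 162.] 1368 [649.2  94.7] [164.3 121.6] -19.3 [ 17.8 113.2]
[228. 190.] 382 [604.2 210.9] [98.7 29. ] 7.7 [  0.1 -35.1]
[329. 174.] 57 [632.3 -19.3] [20.9 20.7] -45.2 [ 0.9 -0.8]
[430. 172.] 32 [ 643.3 -255.1] [30.3  9.4] 89.4 [ 38.4 -21.6]
[199. 194.] 388 [594.5 278.4] [99.8 28.9] 7.6 [-0.6 33.1]
[260. 183.] 30 [612.8 134.7] [30.3 10.4] 11.0 [-18.6 153.2]
[439. 187.] 77 [ 604.3 -273.1] [30.6 27.7] -2.3 [ -1.6 -37.4]
[406. 188.] 85 [ 601.8 -196.6] [33.2 31.5] -78.2 [ 0.4 39.1]
[289. 189.] 39 [600.7  69.4] [25.9 18.2] -63.6 [-30.7  87.9]
[401. 195.] 30 [ 587.9 -184.1] [30.8  9.4] 46.4 [-12.8  52.4]
[356. 211.] 160 [548.2 -76.7] [83.3 28.9] -1.4 [-83.2 -58.2]
[269. 204.] 32 [563.9 115.6] [23.5 13.2] -35.5 [-67.5 134.1]
[278. 215.] 45 [540.7  96.6] [25.5 16.5] 32.9 [-90.7 115.1]
[267. 214.] 33 [540.2 119.3] [17.9 17.7] -0.7 [-91.2 137.8]
[364. 222.] 33 [521.6 -92.1] [35.3 14.2] -53.9 [-109.8  -73.6]
```

View pics/e.png

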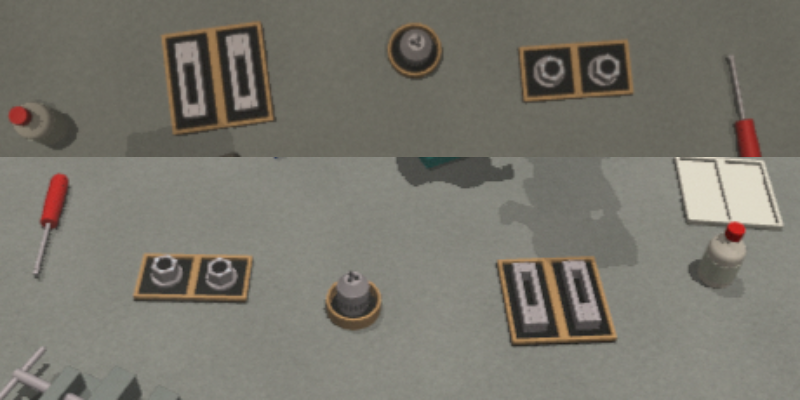

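All five parts are seated within about 3 mm of their bay or pot centres, and the bottle and screwdriver look untouched.

```bash
python3 -c "
from bench import env
print(env.job_done())"
```

```text
the job is handed in; nothing more can be done
None
```

I handed the job in at about 27.5 s: in the last camera check both clamps, both flange nuts and the chuck sat in their bays and pot within about 3 mm of centre, with the oil bottle and screwdriver untouched; no verdict came back.

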